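# Set out stepped support props on a welding table

### The job

Set up the sloping support for the next weld: stand the four steel props upright on the four pads of the aluminium bar, one in the middle of each pad, in order of height, with the tallest next to the red block and the shortest next to the grey block. Let go of them all and leave them standing still.

Things in the scene. Friction and masses are not known exactly. Their poses are not given: they have to be found in the camera images.
- prop_blue: loose upright plain steel cylinder (support prop) with the top 10 mm painted blue: 36 mm diameter, 85 mm tall, 0.16 to 0.5 kg; origin at the centre of its underside, z up along its axis; starts standing on the table at z = 0
- prop_green: loose upright plain steel cylinder (support prop) with the top 10 mm painted green: 36 mm diameter, 70 mm tall, 0.16 to 0.5 kg; origin at the centre of its underside, z up along its axis; starts standing on the table at z = 0
- prop_yellow: loose upright plain steel cylinder (support prop) with the top 10 mm painted yellow: 36 mm diameter, 55 mm tall, 0.16 to 0.5 kg; origin at the centre of its underside, z up along its axis; starts standing on the table at z = 0
- prop_white: loose upright plain steel cylinder (support prop) with the top 10 mm painted white: 36 mm diameter, 40 mm tall, 0.16 to 0.5 kg; origin at the centre of its underside, z up along its axis; starts standing on the table at z = 0
- pad_a: fixed flat black disc with an orange ring, 50 mm diameter, 3 mm thick, on the low pale aluminium bar (60 mm wide, 370 mm long, 10 mm thick): first from the robot's left (+y end); neighbouring pads are about 75 mm apart, centre to centre; origin at the centre of its underside, 10 mm above the table, so its top face is at z = 13 mm; its x axis points across the bar (away from the robot), y along the bar to the left
- pad_b: fixed flat black disc with an orange ring, 50 mm diameter, 3 mm thick, on the low pale aluminium bar (60 mm wide, 370 mm long, 10 mm thick): second from the left; neighbouring pads are about 75 mm apart, centre to centre; origin at the centre of its underside, 10 mm above the table, so its top face is at z = 13 mm; its x axis points across the bar (away from the robot), y along the bar to the left
- pad_c: fixed flat black disc with an orange ring, 50 mm diameter, 3 mm thick, on the low pale aluminium bar (60 mm wide, 370 mm long, 10 mm thick): third from the left; neighbouring pads are about 75 mm apart, centre to centre; origin at the centre of its underside, 10 mm above the table, so its top face is at z = 13 mm; its x axis points across the bar (away from the robot), y along the bar to the left
- pad_d: fixed flat black disc with an orange ring, 50 mm diameter, 3 mm thick, on the low pale aluminium bar (60 mm wide, 370 mm long, 10 mm thick): last, at the robot's right (-y end); neighbouring pads are about 75 mm apart, centre to centre; origin at the centre of its underside, 10 mm above the table, so its top face is at z = 13 mm; its x axis points across the bar (away from the robot), y along the bar to the left
- red_block: fixed red-painted block at one end of the bar (which end varies), marks the tallest end of the row; 50 mm across the bar, 22 mm along it, 30 mm high plus a 4 mm bolt head, about 58 mm beyond the nearest pad's centre; origin at the centre of its underside, 10 mm above the table; axes like the pads'
- grey_block: fixed grey-painted block at one end of the bar (which end varies), marks the shortest end of the row; 50 mm across the bar, 22 mm along it, 30 mm high plus a 4 mm bolt head, about 58 mm beyond the nearest pad's centre; origin at the centre of its underside, 10 mm above the table; axes like the pads'
Mind the look-alikes: they are no part of the job. What is shaped like the prop_green but pink or purple is not meant.

How it is judged:
By the outcome, as a careful person would: the job done as asked, in the order asked, and still so for the second after the job is handed in, with the robot touching nothing.
It also fails if it takes over 96 s, if anything falls off the work surface, if the arm or the gripper's body presses on something with over 40 N, if the wrist force passes 120 N, or if a joint passes its speed limit or range.

### The arm

A 6-joint arm with a two-finger parallel gripper is mounted at the origin on the work surface. World frame = base frame: x ahead of the robot, y to its left, z up, the work surface at z = 0. Lengths are in m, angles in rad, forces in N, time in s.
With the tool pointing down it reaches from about 0.375 to 0.9 m from the base axis. Payload 3.1 kg.
Tool frame: the origin (TCP) lies between the finger pads; the fingertips stand 17 mm ahead of it and the grasp point (between the pads) lies 2 mm behind it (robot.nose_length is the distance from the TCP to the fingertips, in m); z points along the fingers, y is the line along which they close (so a half turn about z gives the same grasp; the last joint's range is limited). The gripper opens to 87 mm and grips with 3 to 60 N. Pads are 19 mm wide; open, the fingers measure 117 mm over their backs; the gripper's body (75 mm by 190 mm) begins 51 mm behind the grasp point.
Start: joints at [-1.317, 0.527, 1.433, -0, 1.181, -0.178], TCP at [0.262, -0.568, 0.24] pointing down, gripper open.
Joint ranges: [-3.08, 3.08], [-0.75, 2.2], [0.22, 2.44], [-1.43, 4.57], [0, 2.65], [-2.85, 2.85]. Speed limits (rad/s): [2.79, 2.79, 3.14, 3.14, 3.14, 3.14].

### API

Orientations are given as a unit quaternion [x, y, z, w].
In Python, from rig import robot, cams gives the robot as it stands.
- The arm moves only by the shell command python3 -m pendant 'ROWS' [FORCE]. ROWS is JSON, a list of rows, each an object with "jaw": the opening, from 0 (shut) to 1 (fully open); "linear": the shift along the tool's x, y, z in cm, a list of three; "twist": the turn about the tool's z in degrees. A call has 1 to 12 rows; each row shifts and turns the commanded pose from where the row before left it, along the tool's axes as they then stand; what a row does not reach is not made up. A row lasts 1/12 s, in which the tool goes at most 41.7 mm and 7.16 degrees, less where a joint would pass 70% of its speed; a pose out of reach is approached as far as the arm can. A call is refused whole if a number of a shift passes 4.17 or a number of a turn 7.16, either way. A call with a gripper value outside its range is refused whole. The fingers move at their own pace and stop on an object; FORCE is the grip in N (left out, the last holds). Time passes only in rows, so rows that do not move let the fingers close. It gives the time, the measured TCP pose, the force, the opening and the grip force at its end, in the units of the state.
- robot.get_obs(): the state, without advancing time (a new reading comes with each control period).
- cams.camera(name): name is "side" or "top"; returns a dict with "color" (480x640x3 uint8, blue, green, red), "depth" (480x640 float32, m along the optical axis (not along the pixel's ray), 0 where there is no reading), "fov_y" (degrees; the focal length in pixels is half the picture's height over the tangent of half this angle, whatever the lens; pixels are square), "cx", "cy" (the principal point, pixels), "view" (4x4, takes a point from world to camera coordinates). Camera axes: x right, y down, z forward; pixel columns grow to the right and rows downward; lengths in m; the calibration is good to about 2 mm. A picture is of the moment at which its call begins.
- robot.hand_in(): hands the job in; it is judged then, once.
The state is a dict: "time": time; "q": joint angles; "joint_velocities": joint speeds; "joint_torque": joint torques, N m; "position": TCP position; "tool_rot": TCP orientation; "ft_force": force on the tool from outside, world axes, zero at the start; "moment": the same for the moment, N m; "grip_width": finger opening in m; "grip_force": force on a finger pad.
Only numpy, scipy, OpenCV 4.12 (cv2) and the standard library are available. Lean on these libraries where they do the work, as an engineer would, in place of code of your own. Each camera call takes 0.05 s, during which the arm holds its last target. There are 200 camera calls.

## Working session

There is one attempt and no reset: what is moved stays moved. The work goes in short steps, Python scripts to look and compute and a shell command to move; the robot and the scene stay as the last step left them, time stands still between calls to the robot, and variables do not carry over. Pictures are saved under pics/ and viewed, at most 14 in all, crops included, and the job is handed in when it is done.

```bash
ls; mkdir -p pics; python3 - <<'E'
from rig import robot,cams
import cv2,numpy as np
for n in("top","side"):
    c=cams.camera(n); cv2.imwrite(f"pics/{n}0.png",c["color"]); np.savez(f"{n}0.npz",**{k:c[k] for k in("color","depth","fov_y","cx","cy","view")})
    print(n,c["fov_y"],c["cx"],c["cy"],np.round(c["view"],3).tolist())
o=robot.get_obs();print(o)
E
```

```text
pics
top 55.49228914942218 315.00460155723664 239.37426057902982 [[-0.094, -0.996, -0.001, 0.045], [-0.973, 0.092, -0.214, 0.543], [0.213, -0.019, -0.977, 0.626], [0.0, 0.0, 0.0, 1.0]]
side 56.72929490090793 316.5599250363145 239.41884130050818 [[0.968, -0.25, 0.007, -0.526], [-0.157, -0.628, -0.762, 0.107], [0.194, 0.737, -0.647, 0.671], [0.0, 0.0, 0.0, 1.0]]
{'time': 0.1, 'q': array([-1.31751788e+00,  5.28378471e-01,  1.43374452e+00, -1.12205452e-05,
        1.18140360e+00, -1.78517409e-01]), 'joint_velocities': array([ 0.00062476, -0.00150412, -0.00269429, -0.00272788, -0.00125515,
        0.00022389]), 'joint_torque': array([-3.00750912e-05, -4.40985167e+01, -1.77151895e+01,  6.34478847e-02,
        5.34001691e-02, -4.44109151e-05]), 'position': array([ 0.26142218, -0.56702559,  0.23867565]), 'tool_rot': array([ 9.76783515e-01,  2.14226584e-01, -4.13221258e-05, -9.66103300e-04]), 'ft_force': array([-0.335275  , -0.25636386,  0.69191851]), 'moment': array([ 0.01891953, -0.02910968, -0.01177691]), 'grip_force': 0.0, 'grip_width': 0.0870380165324585}
```

View pics/top0.png

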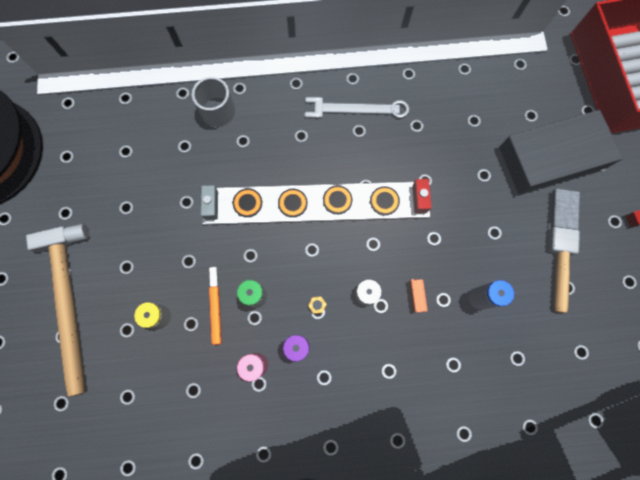

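View pics/side0.png

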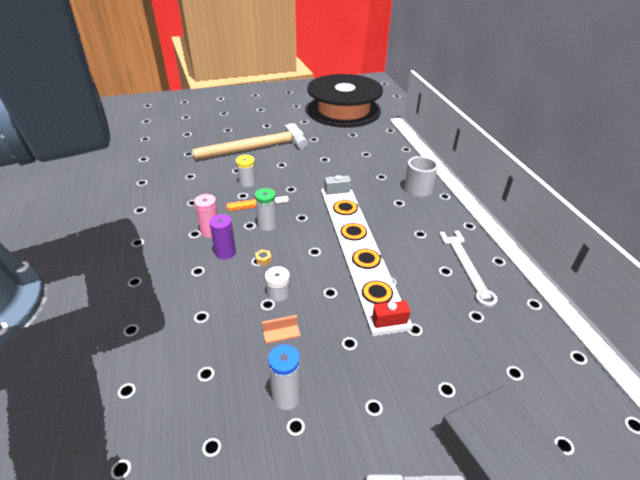

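The top view shows the grey block at the left (+y) end (208,200) and the red block at the right (423,193). So white goes on pad a, yellow on b, green on c and blue on d. The pads are near (248,202), (292,203), (337,199) and (384,201). The props are yellow (147,315), green (250,292), white (369,292) and blue (501,293). The side view agrees.

```bash
cat > h.py <<'E'
import cv2,numpy as np
from rig import robot,cams
H=dict(blue=.085,green=.070,yellow=.055,white=.040)
def ray(c,px,z):
    f=240/np.tan(np.radians(c["fov_y"]/2)); V=np.array(c["view"]);R=V[:3,:3]
    o=-R.T@V[:3,3]; d=R.T@np.array([(px[0]-c["cx"])/f,(px[1]-c["cy"])/f,1.])
    return (o+d*(z-o[2])/d[2])[:2]
def proj(c,p):
    f=240/np.tan(np.radians(c["fov_y"]/2)); V=np.array(c["view"]);q=V[:3,:3]@p+V[:3,3]
    return np.array([f*q[0]/q[2]+c["cx"],f*q[1]/q[2]+c["cy"]])
RNG=dict(blue=((100,120,90),(125,255,255)),green=((60,100,60),(85,255,255)),yellow=((22,120,90),(35,255,255)),white=((0,0,185),(180,45,255)),orange=((8,140,120),(20,255,255)))
def blobs(c,col):
    m=cv2.inRange(cv2.cvtColor(c["color"],cv2.COLOR_BGR2HSV),*RNG[col])
    cs,_=cv2.findContours(m,cv2.RETR_EXTERNAL,cv2.CHAIN_APPROX_NONE)
    out=[]
    for k in cs:
        if cv2.contourArea(k)<150: continue
        (x,y),(a,b),_=cv2.fitEllipse(cv2.convexHull(k)); out.append((x,y,a,b))
    return out
E
python3 - <<'E'
from h import *
for n in("top","side"):
    c=dict(np.load(f"{n}0.npz"))
    for col in("orange","blue","green","yellow","white"):
        for x,y,a,b in blobs(c,col):
            z=.013 if col=="orange" else H[col]
            print(n,col,np.round([x,y,a,b],1),np.round(ray(c,(x,y),z),4))
E
```

```text
top orange [214.4 313.7  11.5  72.2] [0.4525 0.1596]
top orange [292.2 202.2  24.2  25.4] [0.6206 0.0246]
top orange [246.9 202.   24.7  25.8] [0.6278 0.0983]
top blue [500.4 292.7  25.7  27.5] [ 0.4385 -0.2576]
top green [249.2 292.1  24.5  25.5] [0.4743 0.096 ]
top yellow [146.8 314.6  24.3  26. ] [0.4573 0.2488]
top white [372.7 295.7  24.8  37.2] [ 0.4549 -0.0843]
top white [565.9 239.   27.   30.8] [ 0.5135 -0.3918]
top white [ 50.7 236.3  15.4  68.8] [0.5925 0.4004]
top white [311.7 202.8  44.7 316.2] [ 0.6084 -0.0065]
top white [353.  107.6  27.1 113.4] [ 0.7647 -0.0894]
top white [627.2  37.8   8.5  32.4] [ 0.8501 -0.5701]
top white [292.   67.1  70.7 519. ] [0.8484 0.0045]
top white [161.1  11.    5.6 363. ] [0.9779 0.2214]
side orange [278.9 324.    7.9  50. ] [ 0.4479 -0.1509]
side orange [377.  290.9  14.3  19.4] [ 0.6073 -0.1242]
side orange [366.2 257.3  12.4  17.6] [ 0.6166 -0.0473]
side orange [113.9  32.9  74.4 177. ] [0.0974 1.3932]
side blue [283.5 359.   30.2  31.8] [ 0.4361 -0.2599]
side green [264.7 195.   15.   20.5] [0.4714 0.0923]
side yellow [377.1 291.2  18
[... 639 characters left out ...]
hite [287.6 384.4  20.3  51.3] [ 0.4381 -0.2653]
side white [514.6 372.7  13.3  18.6] [ 0.7129 -0.3183]
side white [205.5 373.6  14.6  17.7] [ 0.3436 -0.2261]
side white [578.3 357.1  12.   19.2] [ 0.8051 -0.3182]
side white [349.4 343.2  13.5  15.6] [ 0.5284 -0.2262]
side white [277.5 281.5  24.7  36.6] [ 0.4582 -0.093 ]
side white [468.7 265.6  28.3  94.8] [ 0.7539 -0.1317]
side white [266.8 216.4  10.4  29.7] [0.4694 0.0693]
side white [204.5 199.8  11.1  19.6] [0.3657 0.1471]
side white [367.8 266.3  79.3 180.9] [ 0.6003 -0.0948]
side white [295.6 133.6  13.2  28.2] [0.5863 0.3645]
side white [514.6 261.8  62.8 384.5] [ 0.8288 -0.1414]
side white [535.4 176.2   7.3 343.6] [1.0153 0.0709]
```

```bash
cat >> h.py <<'E'
from scipy.optimize import least_squares
t=np.linspace(0,2*np.pi,90)
def band(c,x,y,z1,z0,r):
    p=[proj(c,np.array([x+r*np.cos(a),y+r*np.sin(a),z])) for a in t for z in (z0,z1)]
    return cv2.convexHull(np.array(p,np.float32))
def cen(k):
    m=cv2.moments(k); return np.array([m["m10"]/m["m00"],m["m01"]/m["m00"]])
def find(c,rng,xy,z1,z0,r,win=22,whole=False):
    "centroid of coloured patch near guess -> matched with that of projected model"
    m=cv2.inRange(cv2.cvtColor(c["color"],cv2.COLOR_BGR2HSV),*rng)
    g=proj(c,np.array([*xy,(z0+z1)/2])); w=np.zeros_like(m); cv2.circle(w,tuple(int(v) for v in np.round(g)),win,255,-1)
    m&=w
    pts=cv2.findNonZero(m); h=cv2.convexHull(pts); C=cen(h)
    s=least_squares(lambda p:cen(band(c,p[0],p[1],z1,z0,r))-C,xy,diff_step=1e-2).x
    return s, cv2.contourArea(h)/cv2.contourArea(band(c,*s,z1,z0,r))
E
python3 - <<'E'
from h import *
RNG["orange"]=((8,120,70),(32,255,255))
for n in("top","side"):
    c=dict(np.load(f"{n}0.npz"))
    for k,g in dict(blue=(.437,-.259),green=(.473,.094),yellow=(.456,.247)).items():
        s,q=find(c,RNG[k],g,H[k],H[k]-.01,.018); print(n,k,np.round(s,4),round(q,2))
    s,q=find(c,((0,0,200),(180,45,255)),(.458,-.083),.04,.03,.018,17); print(n,"white",np.round(s,4),round(q,2))
    for k,g in zip("abcd",[(.627,.097),(.62,.024),(.616,-.049),(.606,-.124)]):
        s,q=find(c,RNG["orange"],g,.013,.013,.022,18); print(n,k,np.round(s,4),round(q,2))
c=dict(np.load("top0.npz")); I=np.hstack([cv2.resize(c["color"][180:225,220:440],None,fx=3.6,fy=3.6,interpolation=2)])
J=cv2.resize(c["color"][270:320,330:520],None,fx=4.17,fy=4.17,interpolation=2)
J=J[:, :792];I=I[:, :792];cv2.imwrite("pics/c1.png",np.vstack([I,J]))
E
```

```text
top blue [ 0.439  -0.2595] 0.92
top green [0.4748 0.0967] 0.91
top yellow [0.4577 0.2505] 0.9
top white [ 0.458  -0.0826] 1.2
top a [0.6279 0.0982] 0.94
top b [0.6208 0.0243] 0.91
top c [ 0.6192 -0.0494] 0.9
top d [ 0.6103 -0.1261] 0.89
side blue [ 0.4367 -0.2561] 0.92
side green [0.4723 0.0999] 0.83
side yellow [0.455 0.253] 0.85
side white [ 0.4596 -0.0804] 1.11
side a [0.6224 0.0856] 1.54
side b [0.6173 0.0255] 0.99
side c [ 0.6158 -0.0482] 1.02
side d [ 0.6072 -0.1247] 1.02
```

View pics/c1.png

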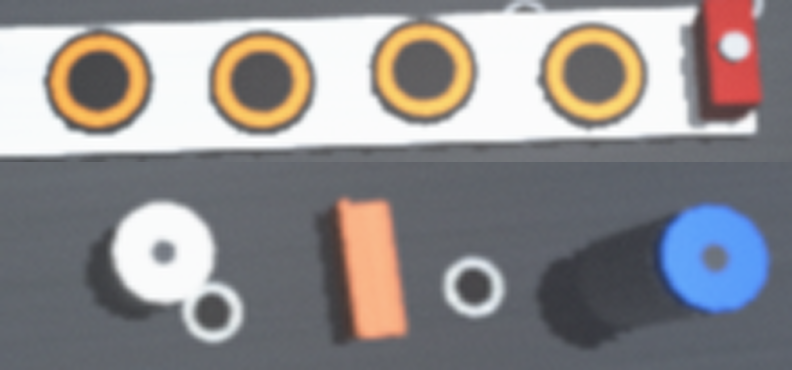

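The crop shows the white top's centre at crop (162,252), which is full-image pixel (368.9,291.6). The four ring pads are clear. Next I turn the tool so the fingers close across the bar.

```bash
cat >> h.py <<'E'
from scipy.spatial.transform import Rotation
P=dict(blue=(.438,-.258),green=(.4735,.098),yellow=(.4563,.2517),a=(.6263,.0988),b=(.6190,.0249),c=(.6175,-.0488),d=(.6088,-.1254))
def go(x,y,z):
    o=robot.get_obs();R=Rotation.from_quat(o["tool_rot"]).as_matrix()
    print("t",round(o["time"],2),"pos",np.round(o["position"],4),"shift cm",np.round(R.T@(np.array([x,y,z])-o["position"])*100,2),"yangle",round(np.degrees(np.arctan2(R[1,1],R[0,1])),2),"w",round(o["grip_width"],4),"gf",round(o["grip_force"],1),"F",np.round(o["ft_force"],1),"tilt",np.round(R[:2,2],4))
E
python3 -m pendant '[{"jaw":1,"linear":[0,0,0],"twist":-6.75},{"jaw":1,"linear":[0,0,0],"twist":-6.75},{"jaw":1,"linear":[0,0,0],"twist":-6.75},{"jaw":1,"linear":[0,0,0],"twist":-6.75},{"jaw":1,"linear":[0,0,0],"twist":-6.75},{"jaw":1,"linear":[0,0,0],"twist":-6.75},{"jaw":1,"linear":[0,0,0],"twist":-6.75},{"jaw":1,"linear":[0,0,0],"twist":-6.75},{"jaw":1,"linear":[0,0,0],"twist":-6.75},{"jaw":1,"linear":[0,0,0],"twist":0}]'
python3 - <<'E'
from h import *
c=dict(np.load("top0.npz"));print("white",ray(c,(368.9,291.6),.04))
go(*P["blue"],.16)
E
```

```text
time: 0.93
position: [0.2615, -0.5672, 0.239]
tool_rot: [0.734, 0.679, 0.0, -0.001]
ft_force: [0.9, -0.1, 0.1]
grip_width: 0.087
grip_force: 0.0
white [ 0.46152931 -0.07939301]
t 0.93 pos [ 0.2615 -0.5672  0.239 ] shift cm [32.18 15.23  7.93] yangle -4.4 w 0.087 gf 0.0 F [ 0.9 -0.1  0.1] tilt [-0.0004  0.0012]
```

```bash
python3 -m pendant '[{"jaw":1,"linear":[2,1,0.5],"twist":0},{"jaw":1,"linear":[3.2,1.5,0.8],"twist":0},{"jaw":1,"linear":[3.2,1.5,0.8],"twist":0},{"jaw":1,"linear":[3.2,1.5,0.8],"twist":0},{"jaw":1,"linear":[3.2,1.5,0.8],"twist":0},{"jaw":1,"linear":[3.2,1.5,0.8],"twist":0},{"jaw":1,"linear":[3.2,1.5,0.8],"twist":0},{"jaw":1,"linear":[3.2,1.5,0.8],"twist":0},{"jaw":1,"linear":[3.2,1.5,0.8],"twist":0},{"jaw":1,"linear":[3.2,1.5,0.8],"twist":0},{"jaw":1,"linear":[1.4,0.7,0.2],"twist":0},{"jaw":1,"linear":[0,0,0],"twist":0}]' >/dev/null
python3 - <<'E'
from h import *
go(*P["blue"],.05)
cv2.imwrite("pics/t1.png",cams.camera("top")["color"][200:440,340:640])
E
```

```text
t 1.93 pos [ 0.4388 -0.2546  0.1596] shift cm [-0.38 -0.03 10.96] yangle -4.43 w 0.0871 gf 0.0 F [-0.4  0.1  0.8] tilt [-0.002   0.0031]
```

View pics/t1.png

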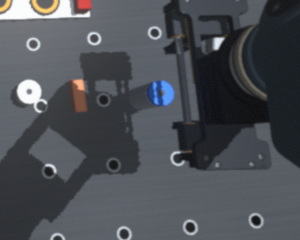

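The crop shows the hand above and displaced outward by parallax, with blue's top visible at (161,94) of the crop between the fingers. That fits the calculation, so I descend and grasp.

```bash
python3 -m pendant '[{"jaw":1,"linear":[-0.38,0,0],"twist":0},{"jaw":1,"linear":[0,0,2],"twist":0},{"jaw":1,"linear":[0,0,2],"twist":0},{"jaw":1,"linear":[0,0,2],"twist":0},{"jaw":1,"linear":[0,0,2],"twist":0},{"jaw":1,"linear":[0,0,2],"twist":0},{"jaw":1,"linear":[0,0,1],"twist":0},{"jaw":1,"linear":[0,0,0],"twist":0}]' >/dev/null
python3 - <<'E'
from h import *
go(*P["blue"],.05)
E
python3 -m pendant '[{"jaw":0.3,"linear":[0,0,0],"twist":0},{"jaw":0.3,"linear":[0,0,0],"twist":0},{"jaw":0.3,"linear":[0,0,0],"twist":0},{"jaw":0.3,"linear":[0,0,0],"twist":0},{"jaw":0.3,"linear":[0,0,0],"twist":0},{"jaw":0.3,"linear":[0,0,0],"twist":0},{"jaw":0.3,"linear":[0,0,0],"twist":0},{"jaw":0.3,"linear":[0,0,0],"twist":0}]' 25
python3 - <<'E'
from h import *
go(*P["d"],.2)
E
```

```text
t 2.65 pos [ 0.4369 -0.2633  0.0488] shift cm [ 0.53  0.07 -0.12] yangle -4.68 w 0.0868 gf 0.0 F [ 0.3 -0.4 -0.3] tilt [-0.0024  0.0021]
time: 3.32
position: [0.4382, -0.2623, 0.0508]
tool_rot: [0.734, 0.679, -0.0, 0.0]
ft_force: [0.1, 1.0, 0.3]
grip_width: 0.0416
grip_force: 0.0
t 3.32 pos [ 0.4382 -0.2623  0.0508] shift cm [ 14.98  15.93 -14.92] yangle -4.5 w 0.0416 gf 0.0 F [0.1 1.  0.3] tilt [ 0.0002 -0.0002]
```

```bash
python3 -m pendant '[{"jaw":0.6,"linear":[0.4,0,0],"twist":0},{"jaw":0.6,"linear":[0,0,0],"twist":0},{"jaw":0.5,"linear":[0,0,0],"twist":0},{"jaw":0.4,"linear":[0,0,0],"twist":0},{"jaw":0.3,"linear":[0,0,0],"twist":0},{"jaw":0.3,"linear":[0,0,0],"twist":0},{"jaw":0.3,"linear":[0,0,0],"twist":0},{"jaw":0.3,"linear":[0,0,0],"twist":0},{"jaw":0.3,"linear":[0,0,0],"twist":0},{"jaw":0.3,"linear":[0,0,0],"twist":0}]' 25
python3 - <<'E'
from h import *
go(*P["d"],.2)
for i in range(4): c=cams.camera("top"); go(*P["d"],.2)
E
```

```text
time: 4.15
position: [0.438, -0.2581, 0.0505]
tool_rot: [0.734, 0.679, -0.0, -0.001]
ft_force: [-2.2, -0.2, 1.0]
grip_width: 0.0347
grip_force: 25.0
t 4.15 pos [ 0.438  -0.2581  0.0505] shift cm [ 14.58  15.97 -14.96] yangle -4.5 w 0.0347 gf 25.0 F [-2.2 -0.2  1. ] tilt [-0.0009  0.0006]
t 4.2 pos [ 0.438  -0.2581  0.0505] shift cm [ 14.58  15.97 -14.96] yangle -4.5 w 0.0347 gf 25.0 F [-2.7  0.6  2.1] tilt [-0.0009  0.0006]
t 4.25 pos [ 0.438  -0.2581  0.0505] shift cm [ 14.58  15.97 -14.96] yangle -4.5 w 0.0343 gf 25.0 F [-3.3  0.7  1.8] tilt [-0.0009  0.0006]
t 4.3 pos [ 0.438  -0.2581  0.0505] shift cm [ 14.58  15.97 -14.96] yangle -4.5 w 0.0349 gf 25.0 F [-3.  -0.1  2.2] tilt [-0.0009  0.0006]
t 4.35 pos [ 0.438  -0.2581  0.0505] shift cm [ 14.58  15.97 -14.96] yangle -4.5 w 0.0347 gf 25.0 F [-3.2 -0.4  1.2] tilt [-0.0009  0.0006]
```

```bash
python3 -m pendant '[{"jaw":0.3,"linear":[0,0,-1],"twist":0},{"jaw":0.3,"linear":[0,0,-2.5],"twist":0},{"jaw":0.3,"linear":[0,0,-2.5],"twist":0},{"jaw":0.3,"linear":[0,0,-2.5],"twist":0},{"jaw":0.3,"linear":[1.5,1.6,-0.5],"twist":0},{"jaw":0.3,"linear":[2.5,2.8,0],"twist":0},{"jaw":0.3,"linear":[2.5,2.8,0],"twist":0},{"jaw":0.3,"linear":[2.5,2.8,0],"twist":0},{"jaw":0.3,"linear":[2.5,2.8,0],"twist":0},{"jaw":0.3,"linear":[2,2.2,0],"twist":0},{"jaw":0.3,"linear":[1.1,1,0],"twist":0},{"jaw":0.3,"linear":[0,0,0],"twist":0}]' >/dev/null
python3 -m pendant '[{"jaw":0.3,"linear":[0,0,0],"twist":0},{"jaw":0.3,"linear":[0,0,0],"twist":0},{"jaw":0.3,"linear":[0,0,0],"twist":0}]'
python3 - <<'E'
from h import *
go(*P["d"],.0645)
for n in("top","side"):
    c=cams.camera(n)
    print(n,[np.round(b,1) for b in blobs(c,"blue")],[np.round(ray(c,b[:2],.085+robot.get_obs()["position"][2]-.0505),4) for b in blobs(c,"blue")])
    cv2.imwrite(f"pics/{n}2.png",c["color"])
E
```

```text
time: 5.6
position: [0.6081, -0.1261, 0.1402]
tool_rot: [0.735, 0.678, -0.001, -0.001]
ft_force: [-0.8, -0.3, -5.1]
grip_width: 0.0347
grip_force: 25.0
t 5.6 pos [ 0.6081 -0.1261  0.1402] shift cm [0.08 0.08 7.57] yangle -4.58 w 0.0347 gf 25.0 F [-0.8 -0.3 -5.1] tilt [-0.0018  0.0004]
top [] []
side [array([390.8, 211.4,  17.6,  26.3])] [array([ 0.6058, -0.1357])]
```

View pics/side2.png

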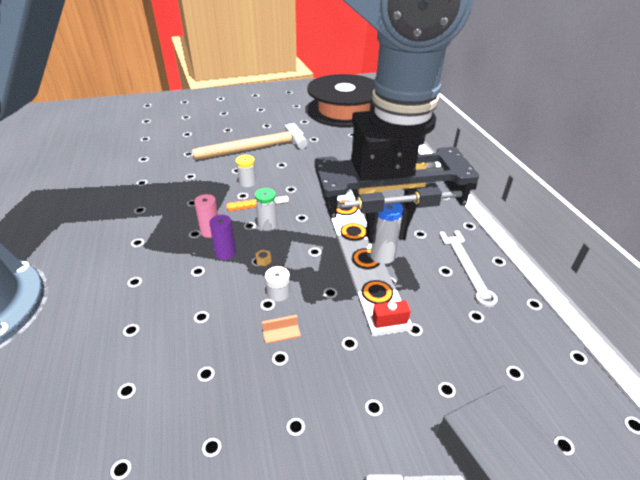

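```bash
python3 - <<'E'
from h import *
c=cams.camera("side");I=c["color"].copy()
for dy,col in((0,(0,255,0)),(-.006,(0,0,255))):
    for z in(.0897,.1747):
        cv2.polylines(I,[np.round(16*np.array([proj(c,np.array([.6081+.018*np.cos(a),-.1261+dy+.018*np.sin(a),z])) for a in t])).astype(int)],True,col,1,shift=4)
cv2.imwrite("pics/o1.png",cv2.resize(np.hstack([c["color"][185:285,350:440],I[185:285,350:440]]),None,fx=4.4,fy=4.4,interpolation=2))
E
```

```text
(no output)
```

View pics/o1.png

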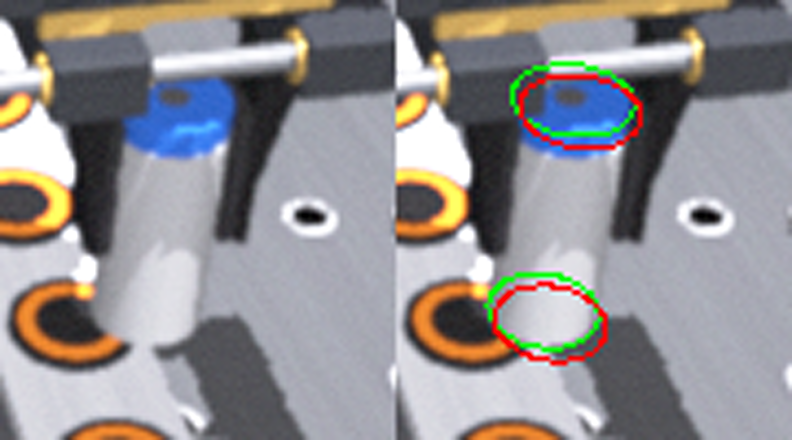

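The green outline, modelled at the TCP with no offset, matches the held prop to within about a pixel, so the grasp is centred. I lower it and release.

```bash
python3 -m pendant '[{"jaw":0.3,"linear":[0.1,0.1,1.5],"twist":0},{"jaw":0.3,"linear":[0,0,2],"twist":0},{"jaw":0.3,"linear":[0,0,2],"twist":0},{"jaw":0.3,"linear":[0,0,1],"twist":0},{"jaw":0.3,"linear":[0,0,0.5],"twist":0},{"jaw":0.3,"linear":[0,0,0.3],"twist":0},{"jaw":0.3,"linear":[0,0,0.2],"twist":0},{"jaw":0.3,"linear":[0,0,0],"twist":0},{"jaw":0.3,"linear":[0,0,0],"twist":0},{"jaw":0.3,"linear":[0,0,0],"twist":0}]'
python3 - <<'E'
from h import *
go(*P["d"],.0635)
E
```

```text
time: 6.58
position: [0.6111, -0.1247, 0.0665]
tool_rot: [0.734, 0.679, 0.0, 0.001]
ft_force: [0.3, 1.1, -4.3]
grip_width: 0.0344
grip_force: 25.0
t 6.58 pos [ 0.6111 -0.1247  0.0665] shift cm [-0.09 -0.23  0.3 ] yangle -4.51 w 0.0344 gf 25.0 F [ 0.3  1.1 -4.3] tilt [ 0.0017 -0.0007]
```

The readings carry about 1–2 mm of noise per control period. Dead reckoning from the commanded rows gives (.6108, -.1249, .066), so I correct by that.

```bash
python3 -m pendant '[{"jaw":0.3,"linear":[0,-0.2,0.1],"twist":0},{"jaw":0.3,"linear":[0,0,0.1],"twist":0},{"jaw":0.3,"linear":[0,0,0],"twist":0},{"jaw":0.3,"linear":[0,0,0],"twist":0}]'
python3 -m pendant '[{"jaw":0.3,"linear":[0,0,0],"twist":0}]'
python3 -m pendant '[{"jaw":0.3,"linear":[0,0,0],"twist":0}]'
python3 -m pendant '[{"jaw":0.3,"linear":[0,0,0],"twist":0}]'
```

```text
time: 6.92
position: [0.6084, -0.1242, 0.0636]
tool_rot: [0.734, 0.679, -0.0, -0.0]
ft_force: [-0.2, 0.4, -5.5]
grip_width: 0.0344
grip_force: 25.0
time: 7.0
position: [0.6085, -0.1243, 0.0636]
tool_rot: [0.734, 0.679, 0.0, 0.0]
ft_force: [-0.2, 0.5, -4.6]
grip_width: 0.0343
grip_force: 25.0
time: 7.08
position: [0.6086, -0.1243, 0.0636]
tool_rot: [0.734, 0.679, 0.0, 0.0]
ft_force: [-0.4, 0.2, -4.4]
grip_width: 0.0345
grip_force: 25.0
time: 7.17
position: [0.6085, -0.1243, 0.0636]
tool_rot: [0.734, 0.679, 0.0, 0.0]
ft_force: [0.5, 0.0, -4.2]
grip_width: 0.0347
grip_force: 25.0
```

The arm settles slowly: once it is still, readings agree to 0.1 mm. It is at (.6085, -.1243, .0636), so I nudge it down to contact and open.

```bash
python3 -m pendant '[{"jaw":0.3,"linear":[-0.1,0,0.05],"twist":0},{"jaw":0.3,"linear":[0,0,0.05],"twist":0},{"jaw":0.3,"linear":[0,0,0],"twist":0},{"jaw":0.3,"linear":[0,0,0],"twist":0},{"jaw":0.3,"linear":[0,0,0],"twist":0},{"jaw":0.3,"linear":[0,0,0],"twist":0}]'
python3 -m pendant '[{"jaw":0.5,"linear":[0,0,0],"twist":0},{"jaw":0.6,"linear":[0,0,0],"twist":0},{"jaw":0.7,"linear":[0,0,0],"twist":0},{"jaw":0.8,"linear":[0,0,0],"twist":0},{"jaw":0.9,"linear":[0,0,0],"twist":0},{"jaw":1,"linear":[0,0,0],"twist":0},{"jaw":1,"linear":[0,0,0],"twist":0},{"jaw":1,"linear":[0,0,0],"twist":0}]'
python3 - <<'E'
from h import *
go(*P["green"],.04)
E
```

```text
time: 7.67
position: [0.6085, -0.1246, 0.0635]
tool_rot: [0.734, 0.679, 0.0, -0.0]
ft_force: [-2.0, 4.8, 6.1]
grip_width: 0.0344
grip_force: 25.0
time: 8.33
position: [0.6085, -0.1254, 0.0625]
tool_rot: [0.734, 0.679, -0.0, 0.0]
ft_force: [0.1, 0.4, -0.4]
grip_width: 0.0801
grip_force: 0.0
t 8.33 pos [ 0.6085 -0.1254  0.0625] shift cm [ 21.21 -15.21   2.25] yangle -4.51 w 0.0801 gf 0.0 F [ 0.1  0.4 -0.4] tilt [ 0.     -0.0001]
```

Blue is released. Now up and over to green.

```bash
python3 -m pendant '[{"jaw":1,"linear":[0,0,-1],"twist":0},{"jaw":1,"linear":[0,0,-2],"twist":0},{"jaw":1,"linear":[0,0,-3],"twist":0},{"jaw":1,"linear":[0,0,-3],"twist":0},{"jaw":1,"linear":[1.2,-0.7,0],"twist":0},{"jaw":1,"linear":[3,-2.2,0],"twist":0},{"jaw":1,"linear":[3,-2.2,0],"twist":0},{"jaw":1,"linear":[3,-2.2,0],"twist":0},{"jaw":1,"linear":[3,-2.2,0],"twist":0},{"jaw":1,"linear":[3,-2.2,0],"twist":0},{"jaw":1,"linear":[3,-2.2,0],"twist":0},{"jaw":1,"linear":[2,-1.3,0],"twist":0}]' >/dev/null
python3 -m pendant '[{"jaw":1,"linear":[0,0,0],"twist":0},{"jaw":1,"linear":[0,0,1],"twist":0},{"jaw":1,"linear":[0,0,1.5],"twist":0},{"jaw":1,"linear":[0,0,0],"twist":0},{"jaw":1,"linear":[0,0,0],"twist":0},{"jaw":1,"linear":[0,0,0],"twist":0},{"jaw":1,"linear":[0,0,0],"twist":0}]' >/dev/null
python3 - <<'E'
from h import *
go(*P["green"],.04)
for n in("top","side"):
    c=cams.camera(n); 
    s,q=find(c,RNG["blue"],(.6085,-.125),.098,.088,.018); print(n,np.round(s,4),q)
    cv2.imwrite(f"pics/{n}3.png",c["color"])
E
```

```text
t 9.92 pos [0.4743 0.0977 0.1282] shift cm [ 0.03 -0.09  8.82] yangle -4.54 w 0.0873 gf 0.0 F [ 0.6  0.4 -0.8] tilt [ 0.0015 -0.0001]
top [ 0.6116 -0.125 ] 0.8524310325882308
side [ 0.6083 -0.123 ] 0.8640426829433486
```

View pics/side3.png

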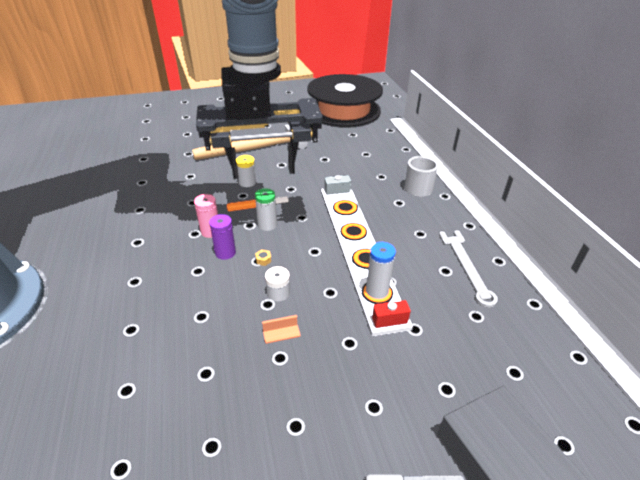

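Blue stands on pad d near (380,275), about 1.3 mm off centre. The hand is over green at (265,205), so I descend and grasp.

```bash
python3 -m pendant '[{"jaw":1,"linear":[0,-0.05,2],"twist":0},{"jaw":1,"linear":[0,0,2],"twist":0},{"jaw":1,"linear":[0,0,2],"twist":0},{"jaw":1,"linear":[0,0,2],"twist":0},{"jaw":1,"linear":[0,0,0.8],"twist":0},{"jaw":0.7,"linear":[0,0,0],"twist":0},{"jaw":0.6,"linear":[0,0,0],"twist":0},{"jaw":0.5,"linear":[0,0,0],"twist":0},{"jaw":0.3,"linear":[0,0,0],"twist":0},{"jaw":0.3,"linear":[0,0,0],"twist":0},{"jaw":0.3,"linear":[0,0,0],"twist":0},{"jaw":0.3,"linear":[0,0,0],"twist":0}]' 25
python3 -m pendant '[{"jaw":0.3,"linear":[0,0,0],"twist":0},{"jaw":0.3,"linear":[0,0,0],"twist":0},{"jaw":0.3,"linear":[0,0,0],"twist":0},{"jaw":0.3,"linear":[0,0,0],"twist":0}]' 25
python3 - <<'E'
from h import *
go(*P["c"],.053)
E
```

```text
time: 11.02
position: [0.4734, 0.098, 0.0401]
tool_rot: [0.734, 0.679, 0.0, 0.0]
ft_force: [-0.1, -0.3, -1.4]
grip_width: 0.0481
grip_force: 0.0
time: 11.35
position: [0.4733, 0.098, 0.0397]
tool_rot: [0.734, 0.679, 0.0, 0.0]
ft_force: [1.0, 0.5, 2.0]
grip_width: 0.0345
grip_force: 25.0
t 11.35 pos [0.4733 0.098  0.0397] shift cm [-13.5   15.53  -1.32] yangle -4.51 w 0.0345 gf 25.0 F [1.  0.5 2. ] tilt [0.0005 0.    ]
```

```bash
python3 -m pendant '[{"jaw":0.3,"linear":[0,0,-1],"twist":0},{"jaw":0.3,"linear":[0,0,-2],"twist":0},{"jaw":0.3,"linear":[0,0,-3],"twist":0},{"jaw":0.3,"linear":[-0.7,0.8,-2],"twist":0},{"jaw":0.3,"linear":[-2,2.4,-1],"twist":0},{"jaw":0.3,"linear":[-2.3,2.6,0],"twist":0},{"jaw":0.3,"linear":[-2.3,2.6,0],"twist":0},{"jaw":0.3,"linear":[-2.3,2.6,0],"twist":0},{"jaw":0.3,"linear":[-2,2.4,0],"twist":0},{"jaw":0.3,"linear":[-1.3,1.5,0],"twist":0},{"jaw":0.3,"linear":[-0.6,0.6,0],"twist":0},{"jaw":0.3,"linear":[0,0,0],"twist":0}]' >/dev/null
python3 -m pendant '[{"jaw":0.3,"linear":[0,0,1],"twist":0},{"jaw":0.3,"linear":[0,0,2],"twist":0},{"jaw":0.3,"linear":[0,0,2],"twist":0},{"jaw":0.3,"linear":[0,0,1.5],"twist":0},{"jaw":0.3,"linear":[0,0,0.5],"twist":0},{"jaw":0.3,"linear":[0,0,0.2],"twist":0},{"jaw":0.3,"linear":[0,0,0],"twist":0},{"jaw":0.3,"linear":[0,0,0],"twist":0},{"jaw":0.3,"linear":[0,0,0],"twist":0},{"jaw":0.3,"linear":[0,0,0],"twist":0},{"jaw":0.3,"linear":[0,0,0],"twist":0},{"jaw":0.3,"linear":[0,0,0],"twist":0}]'
python3 - <<'E'
from h import *
go(*P["c"],.053)
E
```

```text
time: 13.35
position: [0.6173, -0.0489, 0.0581]
tool_rot: [0.734, 0.679, 0.0, 0.0]
ft_force: [-1.0, 0.4, -3.1]
grip_width: 0.0343
grip_force: 25.0
t 13.35 pos [ 0.6173 -0.0489  0.0581] shift cm [0.01 0.02 0.52] yangle -4.52 w 0.0343 gf 25.0 F [-1.   0.4 -3.1] tilt [ 0.001  -0.0002]
```

```bash
python3 -m pendant '[{"jaw":0.3,"linear":[0,0,0.3],"twist":0},{"jaw":0.3,"linear":[0,0,0.15],"twist":0},{"jaw":0.3,"linear":[0,0,0.05],"twist":0},{"jaw":0.3,"linear":[0,0,0.05],"twist":0},{"jaw":0.3,"linear":[0,0,0],"twist":0},{"jaw":0.3,"linear":[0,0,0],"twist":0},{"jaw":0.3,"linear":[0,0,0],"twist":0},{"jaw":0.3,"linear":[0,0,0],"twist":0}]'
python3 -m pendant '[{"jaw":0.5,"linear":[0,0,0],"twist":0},{"jaw":0.6,"linear":[0,0,0],"twist":0},{"jaw":0.7,"linear":[0,0,0],"twist":0},{"jaw":0.8,"linear":[0,0,0],"twist":0},{"jaw":0.9,"linear":[0,0,0],"twist":0},{"jaw":1,"linear":[0,0,0],"twist":0},{"jaw":1,"linear":[0,0,0],"twist":0},{"jaw":1,"linear":[0,0,0],"twist":0}]'
python3 - <<'E'
from h import *
go(*P["yellow"],.03)
E
```

```text
time: 14.02
position: [0.617, -0.0488, 0.0527]
tool_rot: [0.734, 0.679, -0.0, 0.0]
ft_force: [-3.4, -0.6, 6.1]
grip_width: 0.0345
grip_force: 25.0
time: 14.68
position: [0.617, -0.0487, 0.052]
tool_rot: [0.734, 0.679, 0.0, 0.0]
ft_force: [-0.3, 0.1, 0.6]
grip_width: 0.0796
grip_force: 0.0
t 14.68 pos [ 0.617  -0.0487  0.052 ] shift cm [ 28.69 -18.38   2.2 ] yangle -4.51 w 0.0796 gf 0.0 F [-0.3  0.1  0.6] tilt [0. 0.]
```

Green is released. Next is yellow: up 8, then shift (28.7, -18.4), then down 10.2.

```bash
python3 -m pendant '[{"jaw":1,"linear":[0,0,-1],"twist":0},{"jaw":1,"linear":[0,0,-3],"twist":0},{"jaw":1,"linear":[0,0,-3],"twist":0},{"jaw":1,"linear":[0.7,-0.4,-1],"twist":0},{"jaw":1,"linear":[3,-2,0],"twist":0},{"jaw":1,"linear":[3.4,-2.2,0],"twist":0},{"jaw":1,"linear":[3.4,-2.2,0],"twist":0},{"jaw":1,"linear":[3.4,-2.2,0],"twist":0},{"jaw":1,"linear":[3.4,-2.2,0],"twist":0},{"jaw":1,"linear":[3.4,-2.2,0],"twist":0},{"jaw":1,"linear":[3.4,-2.2,0],"twist":0},{"jaw":1,"linear":[3,-1.8,0],"twist":0}]' >/dev/null
python3 -m pendant '[{"jaw":1,"linear":[1.6,-1,0],"twist":0},{"jaw":1,"linear":[0,0,1],"twist":0},{"jaw":1,"linear":[0,0,2],"twist":0},{"jaw":1,"linear":[0,0,0],"twist":0},{"jaw":1,"linear":[0,0,0],"twist":0},{"jaw":1,"linear":[0,0,0],"twist":0},{"jaw":1,"linear":[0,0,0],"twist":0},{"jaw":1,"linear":[0,0,0],"twist":0},{"jaw":1,"linear":[0,0,0],"twist":0}]' >/dev/null
python3 - <<'E'
from h import *
go(*P["yellow"],.03)
for n in("top","side"):
    c=cams.camera(n)
    s,q=find(c,RNG["green"],(.617,-.049),.083,.073,.018); print(n,np.round(s,4),q)
    s,q=find(c,RNG["blue"],(.6085,-.125),.098,.088,.018); print(n,np.round(s,4),q)
E
```

```text
t 16.43 pos [0.4567 0.2516 0.1027] shift cm [ 0.01 -0.05  7.27] yangle -4.56 w 0.0871 gf 0.0 F [-0.1 -0.3  0.6] tilt [0.0012 0.0004]
top [ 0.6197 -0.0507] 0.8041859284641908
top [ 0.6117 -0.125 ] 0.8583103391571536
side [ 0.6168 -0.0485] 0.8245025820022782
side [ 0.6084 -0.1228] 0.8678203916489905
```

```bash
python3 -m pendant '[{"jaw":1,"linear":[0,0,1],"twist":0},{"jaw":1,"linear":[0,0,2],"twist":0},{"jaw":1,"linear":[0,0,2],"twist":0},{"jaw":1,"linear":[0,0,1.5],"twist":0},{"jaw":1,"linear":[0,0,0.8],"twist":0},{"jaw":0.7,"linear":[0,0,0],"twist":0},{"jaw":0.6,"linear":[0,0,0],"twist":0},{"jaw":0.5,"linear":[0,0,0],"twist":0},{"jaw":0.3,"linear":[0,0,0],"twist":0},{"jaw":0.3,"linear":[0,0,0],"twist":0},{"jaw":0.3,"linear":[0,0,0],"twist":0},{"jaw":0.3,"linear":[0,0,0],"twist":0}]' 25
python3 -m pendant '[{"jaw":0.3,"linear":[0,0,0],"twist":0},{"jaw":0.3,"linear":[0,0,0],"twist":0},{"jaw":0.3,"linear":[0,0,0],"twist":0},{"jaw":0.3,"linear":[0,0,0],"twist":0}]' 25
python3 - <<'E'
from h import *
go(*P["b"],.043)
E
```

```text
time: 17.53
position: [0.4564, 0.252, 0.0296]
tool_rot: [0.734, 0.679, 0.0, 0.0]
ft_force: [-0.4, -0.2, 0.4]
grip_width: 0.0482
grip_force: 0.0
time: 17.87
position: [0.4563, 0.2519, 0.0292]
tool_rot: [0.734, 0.679, 0.0, 0.0]
ft_force: [0.0, -0.0, 2.0]
grip_width: 0.0344
grip_force: 25.0
t 17.87 pos [0.4563 0.2519 0.0292] shift cm [-21.35  18.01  -1.37] yangle -4.51 w 0.0344 gf 25.0 F [ 0. -0.  2.] tilt [0.0004 0.0001]
```

```bash
python3 -m pendant '[{"jaw":0.3,"linear":[0,0,-1],"twist":0},{"jaw":0.3,"linear":[0,0,-3],"twist":0},{"jaw":0.3,"linear":[0,0,-3],"twist":0},{"jaw":0.3,"linear":[-1,0.8,-2],"twist":0},{"jaw":0.3,"linear":[-2.9,2.5,0],"twist":0},{"jaw":0.3,"linear":[-3,2.5,0],"twist":0},{"jaw":0.3,"linear":[-3,2.5,0],"twist":0},{"jaw":0.3,"linear":[-3,2.5,0],"twist":0},{"jaw":0.3,"linear":[-3,2.5,0],"twist":0},{"jaw":0.3,"linear":[-2.9,2.5,0],"twist":0},{"jaw":0.3,"linear":[-1.8,1.5,0],"twist":0},{"jaw":0.3,"linear":[-0.75,0.7,0],"twist":0}]' >/dev/null
python3 -m pendant '[{"jaw":0.3,"linear":[0,0,0],"twist":0},{"jaw":0.3,"linear":[0,0,1],"twist":0},{"jaw":0.3,"linear":[0,0,2],"twist":0},{"jaw":0.3,"linear":[0,0,2],"twist":0},{"jaw":0.3,"linear":[0,0,1.5],"twist":0},{"jaw":0.3,"linear":[0,0,0.5],"twist":0},{"jaw":0.3,"linear":[0,0,0.2],"twist":0},{"jaw":0.3,"linear":[0,0,0],"twist":0},{"jaw":0.3,"linear":[0,0,0],"twist":0},{"jaw":0.3,"linear":[0,0,0],"twist":0},{"jaw":0.3,"linear":[0,0,0],"twist":0},{"jaw":0.3,"linear":[0,0,0],"twist":0}]'
python3 - <<'E'
from h import *
go(*P["b"],.0423)
E
```

```text
time: 19.87
position: [0.6193, 0.0248, 0.0479]
tool_rot: [0.734, 0.679, 0.001, 0.001]
ft_force: [-0.5, 1.2, -2.3]
grip_width: 0.0344
grip_force: 25.0
t 19.87 pos [0.6193 0.0248 0.0479] shift cm [ 0.01 -0.03  0.56] yangle -4.51 w 0.0344 gf 25.0 F [-0.5  1.2 -2.3] tilt [ 0.0015 -0.0002]
```

```bash
sed -i 's/P=dict(/P=dict(white=(.460,-.078),/' h.py; python3 -m pendant '[{"jaw":0.3,"linear":[0,0,0.3],"twist":0},{"jaw":0.3,"linear":[0,0,0.2],"twist":0},{"jaw":0.3,"linear":[0,0,0.05],"twist":0},{"jaw":0.3,"linear":[0,0,0.05],"twist":0},{"jaw":0.3,"linear":[0,0,0],"twist":0},{"jaw":0.3,"linear":[0,0,0],"twist":0},{"jaw":0.3,"linear":[0,0,0],"twist":0},{"jaw":0.3,"linear":[0,0,0],"twist":0}]'
python3 -m pendant '[{"jaw":0.5,"linear":[0,0,0],"twist":0},{"jaw":0.6,"linear":[0,0,0],"twist":0},{"jaw":0.7,"linear":[0,0,0],"twist":0},{"jaw":0.8,"linear":[0,0,0],"twist":0},{"jaw":0.9,"linear":[0,0,0],"twist":0},{"jaw":1,"linear":[0,0,0],"twist":0},{"jaw":1,"linear":[0,0,0],"twist":0},{"jaw":1,"linear":[0,0,0],"twist":0}]'
python3 - <<'E'
from h import *
go(*P["white"],.022)
E
```

```text
time: 20.53
position: [0.619, 0.0247, 0.0422]
tool_rot: [0.734, 0.679, 0.0, 0.0]
ft_force: [-1.8, -0.5, 4.9]
grip_width: 0.0344
grip_force: 25.0
time: 21.2
position: [0.6187, 0.0248, 0.0409]
tool_rot: [0.734, 0.679, -0.0, -0.0]
ft_force: [-0.0, -0.6, 0.3]
grip_width: 0.0799
grip_force: 0.0
t 21.2 pos [0.6187 0.0248 0.0409] shift cm [-11.5  -15.02   1.9 ] yangle -4.51 w 0.0799 gf 0.0 F [-0.  -0.6  0.3] tilt [-0.0001  0.    ]
```

```bash
python3 -m pendant '[{"jaw":1,"linear":[0,0,-1],"twist":0},{"jaw":1,"linear":[0,0,-3],"twist":0},{"jaw":1,"linear":[0,0,-4],"twist":0},{"jaw":1,"linear":[0,0,-3],"twist":0},{"jaw":1,"linear":[-1,-1.4,0],"twist":0},{"jaw":1,"linear":[-2.2,-2.9,0],"twist":0},{"jaw":1,"linear":[-2.2,-2.9,0],"twist":0},{"jaw":1,"linear":[-2.2,-2.9,0],"twist":0},{"jaw":1,"linear":[-2,-2.5,0],"twist":0},{"jaw":1,"linear":[-1.3,-1.6,0],"twist":0},{"jaw":1,"linear":[-0.6,-0.8,0],"twist":0},{"jaw":1,"linear":[0,0,1],"twist":0}]' >/dev/null
python3 -m pendant '[{"jaw":1,"linear":[0,0,3],"twist":0},{"jaw":1,"linear":[0,0,2],"twist":0},{"jaw":1,"linear":[0,0,0],"twist":0},{"jaw":1,"linear":[0,0,0],"twist":0},{"jaw":1,"linear":[0,0,0],"twist":0},{"jaw":1,"linear":[0,0,0],"twist":0},{"jaw":1,"linear":[0,0,0],"twist":0}]' >/dev/null
python3 - <<'E'
from h import *
go(*P["white"],.022)
for n in("top","side"):
    c=cams.camera(n); 
    for k,g,z in(("yellow","b",.068),("green","c",.083)):
        s,q=find(c,RNG[k],P[g],z,z-.01,.018,18); print(n,k,np.round(s,4),q)
    cv2.imwrite(f"pics/{n}4.png",c["color"])
E
```

```text
t 22.78 pos [ 0.4612 -0.0782  0.0922] shift cm [ 0.02 -0.13  7.02] yangle -4.49 w 0.0873 gf 0.0 F [-0.4  0.3 -0.6] tilt [ 0.0025 -0.001 ]
top yellow [0.621  0.0223] 0.8058236234889419
top green [ 0.6194 -0.0507] 0.8185065048822799
side yellow [0.6174 0.0244] 0.8005511672803788
side green [ 0.6168 -0.0482] 0.8360439436081384
```

View pics/side4.png

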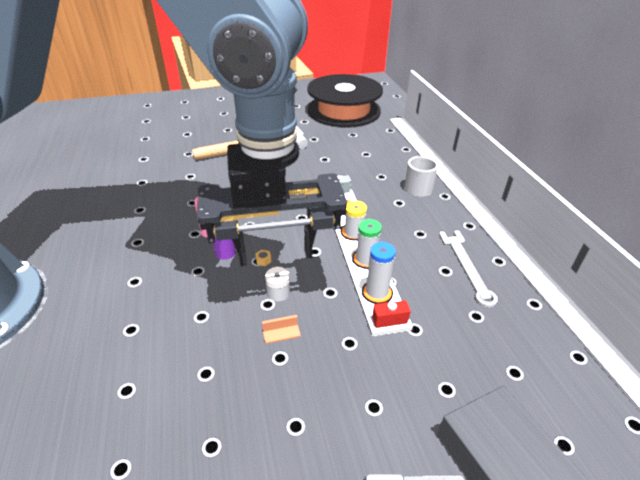

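Blue, green and yellow stand on pads d, c and b (caps near (382,253), (370,228) and (356,209)). The hand is over white at (278,278). I descend.

```bash
python3 -m pendant '[{"jaw":1,"linear":[0,-0.05,1],"twist":0},{"jaw":1,"linear":[0,0,2],"twist":0},{"jaw":1,"linear":[0,0,2],"twist":0},{"jaw":1,"linear":[0,0,1.2],"twist":0},{"jaw":1,"linear":[0,0,0.6],"twist":0},{"jaw":0.7,"linear":[0,0,0],"twist":0},{"jaw":0.6,"linear":[0,0,0],"twist":0},{"jaw":0.5,"linear":[0,0,0],"twist":0},{"jaw":0.3,"linear":[0,0,0],"twist":0},{"jaw":0.3,"linear":[0,0,0],"twist":0},{"jaw":0.3,"linear":[0,0,0],"twist":0},{"jaw":0.3,"linear":[0,0,0],"twist":0}]' 25
python3 -m pendant '[{"jaw":0.3,"linear":[0,0,0],"twist":0},{"jaw":0.3,"linear":[0,0,0],"twist":0},{"jaw":0.3,"linear":[0,0,0],"twist":0},{"jaw":0.3,"linear":[0,0,0],"twist":0}]' 25
python3 - <<'E'
from h import *
go(*P["a"],.037)
E
```

```text
time: 23.88
position: [0.4599, -0.078, 0.0234]
tool_rot: [0.734, 0.679, 0.0, 0.0]
ft_force: [-0.2, 0.5, -0.1]
grip_width: 0.0478
grip_force: 0.0
time: 24.22
position: [0.4599, -0.078, 0.0232]
tool_rot: [0.734, 0.679, 0.0, 0.0]
ft_force: [0.2, 0.7, 1.8]
grip_width: 0.0343
grip_force: 25.0
t 24.22 pos [ 0.4599 -0.078   0.0232] shift cm [18.94 15.2  -1.38] yangle -4.51 w 0.0343 gf 25.0 F [0.2 0.7 1.8] tilt [ 0.0005 -0.0002]
```

```bash
python3 -m pendant '[{"jaw":0.3,"linear":[0,0,-1],"twist":0},{"jaw":0.3,"linear":[0,0,-3],"twist":0},{"jaw":0.3,"linear":[0,0,-4],"twist":0},{"jaw":0.3,"linear":[0,0,-3],"twist":0},{"jaw":0.3,"linear":[1.2,1,-1],"twist":0},{"jaw":0.3,"linear":[3,2.4,0],"twist":0},{"jaw":0.3,"linear":[3.1,2.5,0],"twist":0},{"jaw":0.3,"linear":[3.1,2.5,0],"twist":0},{"jaw":0.3,"linear":[3.1,2.5,0],"twist":0},{"jaw":0.3,"linear":[2.8,2.2,0],"twist":0},{"jaw":0.3,"linear":[1.8,1.4,0],"twist":0},{"jaw":0.3,"linear":[0.85,0.7,0],"twist":0}]' >/dev/null
python3 -m pendant '[{"jaw":0.3,"linear":[0,0,0],"twist":0},{"jaw":0.3,"linear":[0,0,1],"twist":0},{"jaw":0.3,"linear":[0,0,3],"twist":0},{"jaw":0.3,"linear":[0,0,3],"twist":0},{"jaw":0.3,"linear":[0,0,2],"twist":0},{"jaw":0.3,"linear":[0,0,1],"twist":0},{"jaw":0.3,"linear":[0,0,0.2],"twist":0},{"jaw":0.3,"linear":[0,0,0],"twist":0},{"jaw":0.3,"linear":[0,0,0],"twist":0},{"jaw":0.3,"linear":[0,0,0],"twist":0},{"jaw":0.3,"linear":[0,0,0],"twist":0},{"jaw":0.3,"linear":[0,0,0],"twist":0}]'
python3 - <<'E'
from h import *
go(*P["a"],.0363)
E
```

```text
time: 26.22
position: [0.6269, 0.099, 0.0423]
tool_rot: [0.734, 0.679, 0.001, 0.001]
ft_force: [-0.2, 0.1, -1.7]
grip_width: 0.0343
grip_force: 25.0
t 26.22 pos [0.6269 0.099  0.0423] shift cm [-0.03 -0.06  0.6 ] yangle -4.5 w 0.0343 gf 25.0 F [-0.2  0.1 -1.7] tilt [ 0.0022 -0.0001]
```

```bash
python3 -m pendant '[{"jaw":0.3,"linear":[0,0,0.3],"twist":0},{"jaw":0.3,"linear":[0,0,0.2],"twist":0},{"jaw":0.3,"linear":[0,0,0.1],"twist":0},{"jaw":0.3,"linear":[0,0,0.05],"twist":0},{"jaw":0.3,"linear":[0,0,0],"twist":0},{"jaw":0.3,"linear":[0,0,0],"twist":0},{"jaw":0.3,"linear":[0,0,0],"twist":0},{"jaw":0.3,"linear":[0,0,0],"twist":0}]'
python3 -m pendant '[{"jaw":0.5,"linear":[0,0,0],"twist":0},{"jaw":0.6,"linear":[0,0,0],"twist":0},{"jaw":0.7,"linear":[0,0,0],"twist":0},{"jaw":0.8,"linear":[0,0,0],"twist":0},{"jaw":0.9,"linear":[0,0,0],"twist":0},{"jaw":1,"linear":[0,0,0],"twist":0},{"jaw":1,"linear":[0,0,0],"twist":0},{"jaw":1,"linear":[0,0,0],"twist":0}]'
python3 -m pendant '[{"jaw":1,"linear":[0,0,-1],"twist":0},{"jaw":1,"linear":[0,0,-3],"twist":0},{"jaw":1,"linear":[0,0,-4],"twist":0},{"jaw":1,"linear":[0,0,-4],"twist":0},{"jaw":1,"linear":[2,-2,0],"twist":0},{"jaw":1,"linear":[3,-3,0],"twist":0},{"jaw":1,"linear":[2.8,-2.8,0],"twist":0},{"jaw":1,"linear":[2.8,-2.8,0],"twist":0},{"jaw":1,"linear":[2.5,-2,0],"twist":0},{"jaw":1,"linear":[0,0,0],"twist":0},{"jaw":1,"linear":[0,0,0],"twist":0},{"jaw":1,"linear":[0,0,0],"twist":0}]'
python3 - <<'E'
from h import *
for n in("top","side"):
    c=cams.camera(n); cv2.imwrite(f"pics/{n}5.png",c["color"])
    for k,g,z in(("blue","d",.098),("green","c",.083),("yellow","b",.068)):
        s,q=find(c,RNG[k],P[g],z,z-.01,.018,18); print(n,k,np.round((s-P[g])*1000,1))
    I=c["color"][175:225,190:440] if n=="top" else c["color"][170:340,310:430]
    cv2.imwrite(f"pics/{n}5c.png",cv2.resize(I,None,fx=3.2,fy=3.2,interpolation=2))
E
```

```text
time: 26.88
position: [0.6264, 0.0991, 0.0362]
tool_rot: [0.734, 0.679, 0.0, 0.0]
ft_force: [-3.0, -0.2, 8.5]
grip_width: 0.0345
grip_force: 25.0
time: 27.55
position: [0.6261, 0.099, 0.0344]
tool_rot: [0.734, 0.679, -0.0, -0.0]
ft_force: [0.4, -0.6, -0.3]
grip_width: 0.0797
grip_force: 0.0
time: 28.55
position: [0.5122, 0.2389, 0.1553]
tool_rot: [0.734, 0.679, 0.001, 0.001]
ft_force: [-0.2, 0.3, -0.2]
grip_width: 0.0869
grip_force: 0.0
top blue [2.8 0.4]
top green [ 2.2 -2. ]
top yellow [ 2.  -2.5]
side blue [-0.4  2.6]
side green [-0.8  0.6]
side yellow [-3.2 -1.1]
```

View pics/top5c.png

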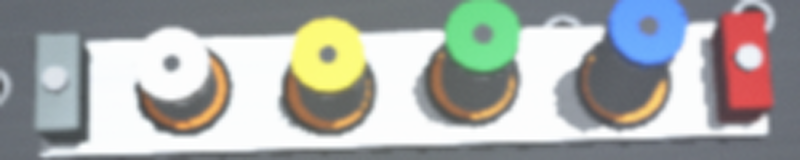

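View pics/side5c.png

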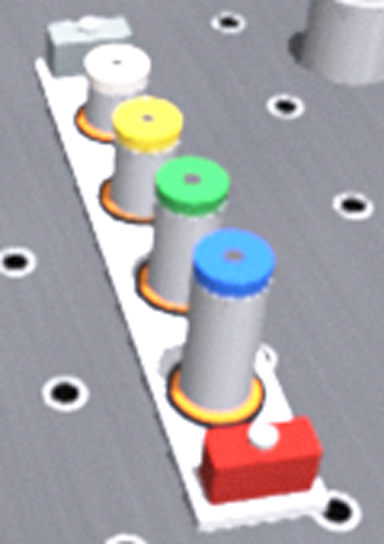

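Both crops show all four props upright on their pads, in order from grey to red: white, yellow, green, blue. As a last check I compare the hole centres in the top crop, (172,63), (327,54), (483,33) and (648,26), with the pads as seen by the same camera.

```bash
python3 - <<'E'
from h import *
c=cams.camera("top")
T=dict(a=(.6279,.0982),b=(.6208,.0243),c=(.6192,-.0494),d=(.6103,-.1261))
for (u,v),g,z in zip([(172,63),(327,54),(483,33),(648,26)],"abcd",(.053,.068,.083,.098)):
    print(g,np.round((ray(c,((u+.5)/3.2-.5+190,(v+.5)/3.2-.5+175),z)-T[g])*1000,1))
E
```

```text
a [ 0.1 -0.4]
b [-0.4 -1.9]
c [-0.4 -1.5]
d [-0.4  1.6]
```

All four are within 2 mm of their pad centres, so I hand in.

```bash
python3 -m pendant '[{"jaw":1,"linear":[0,0,0],"twist":0},{"jaw":1,"linear":[0,0,0],"twist":0},{"jaw":1,"linear":[0,0,0],"twist":0},{"jaw":1,"linear":[0,0,0],"twist":0}]' >/dev/null; python3 -c "
from rig import robot
print(robot.hand_in())"
```

```text
the job is handed in; nothing more can be done
None
```

The job is handed in at about 29 s: from the grey block to the red, white, yellow, green and blue stand upright and released, each within about 2 mm of its pad's centre by the top camera; no verdict came back.

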